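Turn out the chocolate mould

TASK

Swing the hinged mould over by its red handle and rap it down on its stops so that the stuck chocolate block drops out onto the stone plate, then swing the empty mould all the way back to where it lay. Leave the chocolate lying flat on the plate.

Things in the scene. Friction and masses are not known exactly. Their poses are not given: they have to be found in the camera images.
- mould (a joint): Angle (rad) of the hinged white mould tray (20 to 104 mm from the hinge line, 29 mm thick). 0: on its rests, open side up; 1.57: upright; 3.14: turned right over against its stops, its back 29 mm above the hinge line. Nearly frictionless: let go, it falls to the nearer end (2 N at the handle lifts it). Let go at about 2.6 it raps the stops well; if the chocolate stays in, lift and drop again.
- handle (a point): Middle of the mould's red round grip sleeve, 14 mm thick, 74 mm long, parallel to the hinge line (its x axis) and 170 mm from it. It turns freely on its rod, so a gripper can keep pointing down while carrying it over. 59 mm free between sleeve and tray; side arms 43 mm either side of the middle. At both ends of the swing its axis is 47 mm above the worktop.
- hinge (a point): Middle of the hinge line, 47 mm above the worktop, on the fixed wooden stand (124 x 250 mm). x along the hinge line; y level, to where the mould lies at angle 0; z up. Handle: y = 170 cos(angle), z = 170 sin(angle) mm. Stone plate, 86 x 86 mm: centre y = -62, top z = -26 mm. Hinge posts reach z = 11 mm; stop posts at x = +-52, y = -94 reach z = 0.
- chocolate_centre (a point): Centre of the dark brown chocolate block, 54 x 54 x 18 mm, 80 g. Its z is up at the start, down once turned out. In the mould it sits 62 mm from the hinge line, 17 mm deep, held by two small spring studs: it stays in when turned over or set down slowly; a sharp rap on the stops shakes it out. On the plate its centre is at z = -17 mm from the hinge line.
Mind the look-alikes: they are no part of the job. Leave any white look-alike of the part that bears chocolate_centre alone.

How it is judged:
By the outcome, as a careful person would: the job done as asked, in the order asked, and still so for the second after the job is handed in, with the robot touching nothing.
It also fails if it takes over 61 s, if anything falls off the work surface, if the arm or the gripper's body presses on something with over 40 N, if the wrist force passes 120 N, or if a joint passes its speed limit or range.

ROBOT

A 6-joint arm with a two-finger parallel gripper is mounted at the origin on a cart in front of the work surface, level with it; the furniture and walls round the work are solid. World frame = base frame: x ahead of the robot, y to its left, z up, the work surface at z = 0. Lengths are in m, angles in rad, forces in N, time in s.
With the tool pointing down it reaches from about 0.225 to 0.875 m from the base axis. Payload 3.4 kg.
Tool frame: the origin (TCP) lies at the very end of the fingers, on their centre line; the grasp point (between the pads) lies 19 mm behind it; z points along the fingers, y is the line along which they close (so a half turn about z gives the same grasp; the last joint's range is limited). The gripper opens to 85 mm and grips with 20 to 120 N. Pads are 22 mm wide; open, the fingers measure 114 mm over their backs; the gripper's body (76 mm by 85 mm) begins 54 mm behind the grasp point. The pads swing forward as they close: fully open they stand 13 mm farther back than shut.
Start: joints at [1.223, 0.276, 1.505, -0, 1.361, -0.121], TCP at [0.129, 0.56, 0.231] pointing down, gripper open.
Joint ranges: [-2.89, 2.89], [-0.75, 2.08], [0.22, 2.7], [-1.18, 4.32], [0.11, 2.71], [-2.7, 2.7]. Speed limits (rad/s): [2.57, 2.57, 3.14, 3.14, 3.14, 3.14].

INTERFACE

Orientations are given as a unit quaternion [w, x, y, z].
In Python, from rig import get_state, optics, sign_off gives the robot as it stands.
- The arm moves only by the tool send_rows, never from a script. Its argument "increments" is a list of rows, each an object with "gripper": the gripper's target within -1 to 1 (shut at 1, half-way at 0, fully open at -1); "linear": the shift along the world's x, y, z in m, a list of three; "delta_rot": the turn, a rotation vector about the world's x, y, z in rad, a list of three. In form: [{"gripper": gripper, "linear": [dx, dy, dz], "delta_rot": [rx, ry, rz]}, ...]. A call has 1 to 8 rows; each row is the pose to reach, as a shift and turn from the pose commanded when the call began; what a row does not reach only later rows make up. A row lasts 1/10 s, in which the tool goes at most 50 mm and 8.59 degrees, less where a joint would pass 70% of its speed; a pose out of reach is approached as far as the arm can. A call with a gripper value outside its range is refused whole. The fingers move at their own pace and stop on an object; "newtons" is the grip in N (left out, the last holds). Time passes only in rows, so rows that repeat a pose let the fingers close. It gives the time, the measured TCP pose, the force, the opening and the grip force at its end, in the units of the state.
- get_state(): the state, without advancing time (a new reading comes with each control period).
- optics.get_image(name): name is "scene" or "top" or "wrist"; returns a dict with "pixels" (420x560x3 uint8, blue, green, red), "K" (3x3 intrinsics, pixels), "rvec" (rotation vector, rad) and "tvec" (3), from world to camera coordinates, as OpenCV has them; the wrist camera has in their place "T_tool_cam" (4x4, takes a point from camera to tool coordinates, whose origin is the TCP and whose axes are the flange's). Camera axes: x right, y down, z forward; pixel columns grow to the right and rows downward; lengths in m; the calibration is good to about 2 mm. A picture is of the moment at which its call begins: read the wrist's pose just before it. There is no depth.
- sign_off(): hands the job in; it is judged then, once.
The state is a dict: "clock": time; "qpos": joint angles; "qd": joint speeds; "effort": joint torques, N m; "position": TCP position; "ee_rot": TCP orientation; "contact_force": force on the tool from outside, world axes, zero at the start; "moment": the same for the moment, N m; "width": finger opening in m; "gripper_force": force on a finger pad.
Only numpy, scipy, OpenCV 4.12 (cv2) and the standard library are available. Lean on these libraries where they do the work, as an engineer would, in place of code of your own. Each camera call takes 0.05 s, during which the arm holds its last target. There are 200 camera calls.

## Working session

There is one attempt and no reset: what is moved stays moved. The work goes in short steps, Python scripts to look and compute and a tool call to move; the robot and the scene stay as the last step left them, time stands still between calls to the robot, and variables do not carry over. Pictures are saved under pics/ and viewed, at most 10 in all, crops included, and the job is handed in when it is done.

Besides the shell and the picture viewer there is one more tool, called after "Call:" by a JSON object that holds its "api" and its "payload", one argument or row to a line. send_rows: Moves the arm, as the interface text tells. Its arguments: {"type":"object","properties":{"increments":{"type":"array"},"newtons":{"type":"number"}},"required":["increments"]}

```bash
mkdir -p pics
python3 - <<'E'
from rig import get_state, optics
import cv2, numpy as np
print(get_state())
ims=[]
for n in("scene","top"):
    d=optics.get_image(n); cv2.imwrite(f"pics/{n}0.png",d["pixels"]); np.savez(f"{n}0.npz",**d)
    ims.append(d["pixels"])
    print(n,d["K"].tolist(),d["rvec"],d["tvec"])
E
```

```text
{'clock': 0.0, 'qpos': array([ 1.22300568e+00,  2.76615388e-01,  1.50613500e+00,  6.67592724e-06,
        1.36068992e+00, -1.21001000e-01]), 'qd': array([ 0.00112819,  0.00069728,  0.00164442, -0.00050749, -0.00019052,
        0.0011304 ]), 'effort': array([ 1.49699012e-03, -4.16776907e+01, -2.45808738e+01, -1.41179015e-05,
        1.08986822e-02, -1.27539997e-05]), 'position': array([0.12911269, 0.55977923, 0.23042734]), 'ee_rot': array([-2.17738309e-04,  1.13152614e-01,  9.93577190e-01, -8.97806170e-04]), 'contact_force': array([-0.06011899,  0.09209951,  0.83859778]), 'moment': array([-0.02689529, -0.02652588,  0.01268646]), 'gripper_force': 0.0, 'width': 0.0856871511867932}
scene [[482.87924679829155, 0.0, 275.12084210784707], [0.0, 482.87924679829155, 206.48948374208427], [0.0, 0.0, 1.0]] [ 2.06905377 -0.58902482  0.34961323] [-0.40219256  0.19062058  0.78910704]
top [[411.920753305228, 0.0, 273.11164544779643], [0.0, 411.920753305228, 211.4204916264692], [0.0, 0.0, 1.0]] [ 2.07267155 -2.16078557  0.22614498] [0.04153174 0.49900232 0.81475081]
```

View pics/top0.png

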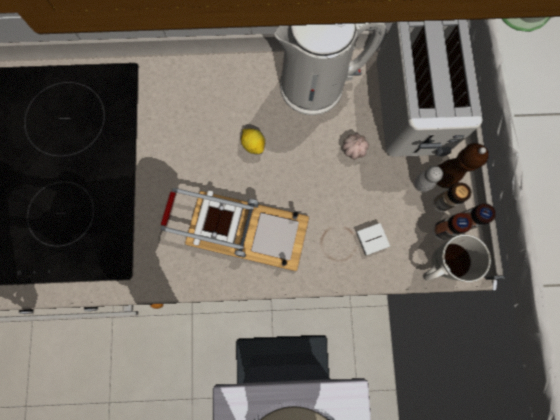

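View pics/scene0.png

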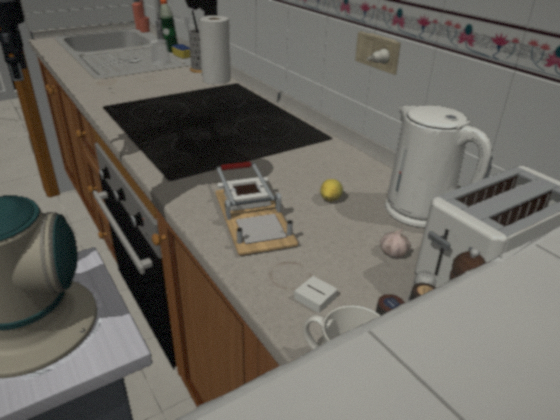

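The top view shows the mould with the brown chocolate at (217,221), the red handle at (168,208), the hinge near (247,228), and the plate at (276,237). The white object at (373,238) has no hinge, handle or chocolate, so it is the look-alike and I will leave it alone. Next I'll measure and check one crop.

```bash
cat > h.py <<'E'
import cv2, numpy as np
def ray(d,uv):
    R=cv2.Rodrigues(d["rvec"])[0]; c=-R.T@d["tvec"].ravel()
    p=cv2.undistortPoints(np.array([[uv]],float),d["K"],None).ravel()
    return c,R.T@np.array([*p,1.])
def onz(d,uv,z):
    c,v=ray(d,uv); return c+v*(z-c[2])/v[2]
def proj(d,P): return cv2.projectPoints(np.array(P,float).reshape(-1,3),d["rvec"],d["tvec"],d["K"],None)[0].reshape(-1,2)
def red(px):
    b,g,r=[px[...,i].astype(int) for i in range(3)]
    return ((r>70)&(r>2.5*g)&(r>2.5*b)).astype(np.uint8)
def blobs(m,n=15):
    k,_,s,c=cv2.connectedComponentsWithStats(m); return [(s[i].tolist(),c[i]) for i in range(1,k) if s[i,4]>n]
E
python3 - <<'E'
from h import *
for n in("top","scene"):
    d=np.load(f"{n}0.npz"); print(n,"cam",ray(d,(0,0))[0]); m=red(d["pixels"])
    for s,c in blobs(m): print(s,c,onz(d,c,.047))
    print(proj(d,[[0,0,0],[.129,.56,.231],[.129,.56,0]]))
    if n=="top":
        m[:190]=0;m[230:]=0;m[:,:155]=0;m[:,185:]=0
        box=cv2.minAreaRect(cv2.findNonZero(m));print(box)
        p=cv2.boxPoints(box);print([onz(d,q,.054)for q in p])
        for uv in [(217,221),(276,237)]: print(uv,onz(d,uv,.045))
        cv2.imwrite("pics/c1.png",cv2.resize(d["pixels"][175:280,150:320],None,fx=4.7,fy=4.7,interpolation=3))
E
```

```text
top cam [0.324407   0.0313799  0.89906757]
[161, 192, 14, 33, 167] [167.74251497 208.37125749] [0.51692915 0.24295129 0.047     ]
[[294.10921512 463.70549532]
 [-80.94269731 447.50326887]
 [ 14.62590883 406.69718648]]
((167.92161560058594, 208.12973022460938), (5.072981357574463, 33.81987762451172), 17.10272979736328)
[array([0.48363084, 0.25588126, 0.054     ]), array([0.55225775, 0.23582393, 0.054     ]), array([0.54858069, 0.22556765, 0.054     ]), array([0.48006172, 0.24577782, 0.054     ])]
(217, 221) [0.48586758 0.13961327 0.045     ]
(276, 237) [0.44676431 0.01691506 0.045     ]
scene cam [ 0.02769927 -0.68881636  0.58783481]
[222, 162, 28, 7, 99] [235.41414141 165.01010101] [0.51551997 0.24453268 0.047     ]
[[ 29.00664933 323.13617023]
 [ 22.18477496  79.31099107]
 [ 45.51144851 167.62156173]]
```

View pics/c1.png

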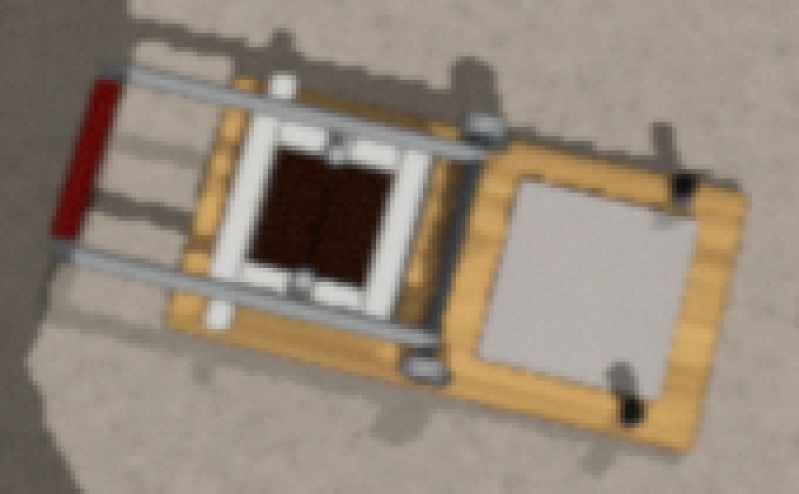

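Run:
```python
from h import *
d=np.load("top0.npz")
P=lambda x,y,z:onz(d,(150+x/4.7-.4,175+y/4.7-.4),z)
a,b=P(486,127,.058),P(424,365,.058); h=np.array([.5165,.2435,.047])
m=(a+b)/2; print(a,b,m,np.degrees(np.arctan2(*(a-b)[1::-1])), np.linalg.norm((h-m)[:2]),np.degrees(np.arctan2(*(h-m)[1::-1])))
c=[P(*q,.021) for q in((517,180),(697,220),(657,398),(478,357))]; pc=np.mean(c,0); print(pc,np.linalg.norm((h-pc)[:2]),np.degrees(np.arctan2(*(h-pc)[1::-1])))
```

```text
[0.52158089 0.06203461 0.058     ] [0.4165644 0.0923597 0.058    ] [0.46907265 0.07719715 0.058     ] -16.106869259725812 0.17293348631400973 74.0825571269135
[0.45282522 0.01951845 0.021     ] 0.23285663773829388 74.13029956184435
```

Call:
{"api": "send_rows", "payload": {
  "increments": [
    {"gripper": -1, "linear": [0.04, -0.032, -0.005], "delta_rot": [0, 0, -0.01]},
    {"gripper": -1, "linear": [0.077, -0.064, -0.01], "delta_rot": [0, 0, -0.02]},
    {"gripper": -1, "linear": [0.116, -0.095, -0.015], "delta_rot": [0, 0, -0.03]},
    {"gripper": -1, "linear": [0.155, -0.127, -0.02], "delta_rot": [0, 0, -0.04]},
    {"gripper": -1, "linear": [0.194, -0.159, -0.025], "delta_rot": [0, 0, -0.05]},
    {"gripper": -1, "linear": [0.232, -0.19, -0.03], "delta_rot": [0, 0, -0.058]},
    {"gripper": -1, "linear": [0.271, -0.222, -0.035], "delta_rot": [0, 0, -0.058]},
    {"gripper": -1, "linear": [0.31, -0.254, -0.04], "delta_rot": [0, 0, -0.058]}
  ]
}}

```text
clock: 0.9
position: [0.4382, 0.3065, 0.1912]
ee_rot: [-0.0, 0.142, 0.99, 0.0]
contact_force: [1.3, 0.8, 0.4]
width: 0.0854
gripper_force: 0.0
```

Call:
{"api": "send_rows", "payload": {
  "increments": [
    {"gripper": -1, "linear": [0.04, -0.032, -0.01], "delta_rot": [0, 0, 0.003]},
    {"gripper": -1, "linear": [0.078, -0.063, -0.04], "delta_rot": [0, 0, 0.005]},
    {"gripper": -1, "linear": [0.078, -0.063, -0.04], "delta_rot": [0, 0, 0.005]},
    {"gripper": -1, "linear": [0.078, -0.063, -0.04], "delta_rot": [0, 0, 0.005]}
  ]
}}

```text
clock: 1.3
position: [0.5151, 0.2437, 0.1498]
ee_rot: [-0.002, 0.141, 0.99, -0.001]
contact_force: [0.7, 0.5, -0.0]
width: 0.0853
gripper_force: 0.0
```

```bash
cat >> h.py <<'E'
from scipy.spatial.transform import Rotation as Ro
def wrist(name):
    from rig import get_state, optics
    s=get_state(); d=dict(optics.get_image("wrist")); cv2.imwrite(f"pics/{name}.png",d["pixels"])
    q=s["ee_rot"]; T=np.eye(4); T[:3,:3]=Ro.from_quat([q[1],q[2],q[3],q[0]]).as_matrix(); T[:3,3]=s["position"]
    W=np.linalg.inv(T@d["T_tool_cam"]); d["rvec"]=cv2.Rodrigues(W[:3,:3])[0]; d["tvec"]=W[:3,3]
    return s,d
E
python3 - <<'E'
from h import *
s,d=wrist("w1"); print(s["position"])
for b,c in blobs(red(d["pixels"]),60): print(b,c,onz(d,c,.05))
E
```

```text
[0.51506589 0.24366037 0.14980089]
[269, 150, 19, 105, 1873] [278.3027229  201.13080619] [0.51388499 0.24288991 0.05      ]
```

View pics/w1.png

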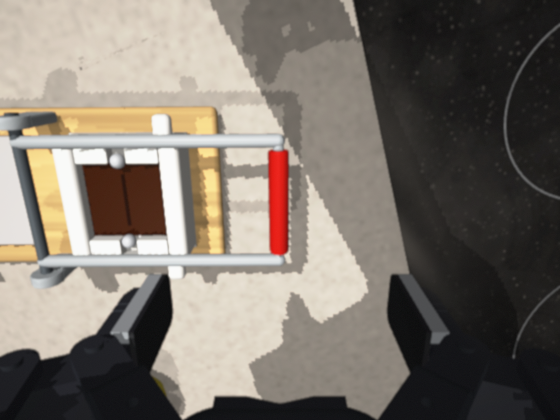

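The wrist view shows the red sleeve at (278,201), centred and square to the fingers, with the chocolate at (125,200). I'll descend and grip.

Call:
{"api": "send_rows", "payload": {
  "increments": [
    {"gripper": -0.5, "linear": [0, -0.001, -0.04], "delta_rot": [0, 0, 0]},
    {"gripper": -0.5, "linear": [0, -0.001, -0.08], "delta_rot": [0, 0, 0]},
    {"gripper": -0.5, "linear": [0, -0.001, -0.121], "delta_rot": [0, 0, 0]},
    {"gripper": -0.5, "linear": [0, -0.001, -0.121], "delta_rot": [0, 0, 0]},
    {"gripper": 1, "linear": [0, -0.001, -0.121], "delta_rot": [0, 0, 0]},
    {"gripper": 1, "linear": [0, -0.001, -0.121], "delta_rot": [0, 0, 0]},
    {"gripper": 1, "linear": [0, -0.001, -0.121], "delta_rot": [0, 0, 0]},
    {"gripper": 1, "linear": [0, -0.001, -0.121], "delta_rot": [0, 0, 0]}
  ],
  "newtons": 30
}}

```text
clock: 2.15
position: [0.5159, 0.2425, 0.0327]
ee_rot: [0.001, 0.138, 0.99, -0.001]
contact_force: [-0.7, -7.6, 5.3]
width: 0.0125
gripper_force: 29.8
```

```bash
cat > arc.py <<'E'
import sys,numpy as np
t=[float(a) for a in sys.argv[1:]]
f=lambda a:.17*np.array([.2756*np.cos(a),.961*np.cos(a),np.sin(a)])
for i in range(0,len(t)-1,8):
    for b in t[i+1:i+9]: print(b,(f(b)-f(t[i])).round(3).tolist())
    print()
E
python3 arc.py 0 .1 .22 .34 .47 .6 .73 .86 1 1.13 1.26 1.39 1.52 1.65 1.78 1.91 2.04 2.16 2.28 2.4 2.5 2.6 2.6
```

```text
0.1 [-0.0, -0.001, 0.017]
0.22 [-0.001, -0.004, 0.037]
0.34 [-0.003, -0.009, 0.057]
0.47 [-0.005, -0.018, 0.077]
0.6 [-0.008, -0.029, 0.096]
0.73 [-0.012, -0.042, 0.113]
0.86 [-0.016, -0.057, 0.129]
1.0 [-0.022, -0.075, 0.143]

1.13 [-0.005, -0.019, 0.011]
1.26 [-0.011, -0.038, 0.019]
1.39 [-0.017, -0.059, 0.024]
1.52 [-0.023, -0.08, 0.027]
1.65 [-0.029, -0.101, 0.026]
1.78 [-0.035, -0.122, 0.023]
1.91 [-0.041, -0.143, 0.017]
2.04 [-0.046, -0.162, 0.009]

2.16 [-0.005, -0.017, -0.01]
2.28 [-0.009, -0.033, -0.023]
2.4 [-0.013, -0.047, -0.037]
2.5 [-0.016, -0.057, -0.05]
2.6 [-0.019, -0.066, -0.064]
2.6 [-0.019, -0.066, -0.064]
```

Call:
{"api": "send_rows", "payload": {
  "increments": [
    {"gripper": 1, "linear": [0, -0.001, 0.017], "delta_rot": [0, 0, 0]},
    {"gripper": 1, "linear": [-0.001, -0.004, 0.037], "delta_rot": [0, 0, 0]},
    {"gripper": 1, "linear": [-0.003, -0.009, 0.057], "delta_rot": [0, 0, 0]},
    {"gripper": 1, "linear": [-0.005, -0.018, 0.077], "delta_rot": [0, 0, 0]},
    {"gripper": 1, "linear": [-0.008, -0.029, 0.096], "delta_rot": [0, 0, 0]},
    {"gripper": 1, "linear": [-0.012, -0.042, 0.113], "delta_rot": [0, 0, 0]},
    {"gripper": 1, "linear": [-0.016, -0.057, 0.129], "delta_rot": [0, 0, 0]},
    {"gripper": 1, "linear": [-0.022, -0.075, 0.143], "delta_rot": [0, 0, 0]}
  ]
}}

```text
clock: 2.95
position: [0.4947, 0.1679, 0.1755]
ee_rot: [0.003, 0.139, 0.99, -0.0]
contact_force: [4.5, -4.4, -7.1]
width: 0.0123
gripper_force: 29.3
```

Call:
{"api": "send_rows", "payload": {
  "increments": [
    {"gripper": 1, "linear": [-0.005, -0.019, 0.011], "delta_rot": [0, 0, 0]},
    {"gripper": 1, "linear": [-0.011, -0.038, 0.019], "delta_rot": [0, 0, 0]},
    {"gripper": 1, "linear": [-0.017, -0.059, 0.024], "delta_rot": [0, 0, 0]},
    {"gripper": 1, "linear": [-0.023, -0.08, 0.027], "delta_rot": [0, 0, 0]},
    {"gripper": 1, "linear": [-0.029, -0.101, 0.026], "delta_rot": [0, 0, 0]},
    {"gripper": 1, "linear": [-0.035, -0.122, 0.023], "delta_rot": [0, 0, 0]},
    {"gripper": 1, "linear": [-0.041, -0.143, 0.017], "delta_rot": [0, 0, 0]},
    {"gripper": 1, "linear": [-0.046, -0.162, 0.009], "delta_rot": [0, 0, 0]}
  ]
}}

```text
clock: 3.75
position: [0.4488, 0.0055, 0.1848]
ee_rot: [0.004, 0.139, 0.99, -0.0]
contact_force: [3.5, 0.3, -3.6]
width: 0.0126
gripper_force: 29.9
```

Call:
{"api": "send_rows", "payload": {
  "increments": [
    {"gripper": 1, "linear": [-0.005, -0.017, -0.01], "delta_rot": [0, 0, 0]},
    {"gripper": 1, "linear": [-0.009, -0.033, -0.023], "delta_rot": [0, 0, 0]},
    {"gripper": 1, "linear": [-0.013, -0.047, -0.037], "delta_rot": [0, 0, 0]},
    {"gripper": 1, "linear": [-0.016, -0.057, -0.05], "delta_rot": [0, 0, 0]},
    {"gripper": 1, "linear": [-0.019, -0.066, -0.064], "delta_rot": [0, 0, 0]},
    {"gripper": 1, "linear": [-0.019, -0.066, -0.064], "delta_rot": [0, 0, 0]}
  ]
}}

```text
clock: 4.35
position: [0.4297, -0.0619, 0.1193]
ee_rot: [0.003, 0.14, 0.99, -0.002]
contact_force: [1.8, -4.9, 1.1]
width: 0.0128
gripper_force: 30.4
```

Call:
{"api": "send_rows", "payload": {
  "increments": [
    {"gripper": -0.7, "linear": [0, 0, 0], "delta_rot": [0, 0, 0]},
    {"gripper": -0.7, "linear": [0, 0, 0], "delta_rot": [0, 0, 0]},
    {"gripper": -0.7, "linear": [0, 0, 0], "delta_rot": [0, 0, 0]},
    {"gripper": -0.7, "linear": [0, 0, 0], "delta_rot": [0, 0, 0]},
    {"gripper": -0.7, "linear": [0, 0, 0.04], "delta_rot": [0, 0, 0]},
    {"gripper": -0.7, "linear": [-0.006, -0.022, 0.06], "delta_rot": [0, 0, 0]},
    {"gripper": -0.7, "linear": [-0.006, -0.022, 0.06], "delta_rot": [0, 0, 0]}
  ]
}}

```text
clock: 5.05
position: [0.4241, -0.0827, 0.1815]
ee_rot: [0.003, 0.14, 0.99, -0.001]
contact_force: [0.3, -0.1, 0.2]
width: 0.0725
gripper_force: 0.0
```

Run:
```python
from h import *
from rig import optics
s,d=wrist("w2"); print(s["position"])
for b,c in blobs(red(d["pixels"]),60): print(b,c,onz(d,c,.05))
e=optics.get_image("scene"); a=cv2.resize(e["pixels"][140:260,180:320],(560,480),interpolation=3)
w=cv2.resize(d["pixels"],(400,300)); o=np.zeros((480,800,3),np.uint8); o[:,:400]=cv2.resize(e["pixels"][140:260,200:300],(400,480),interpolation=3); o[:300,400:]=w
cv2.imwrite("pics/c2.png",o)
```

```text
[ 0.42414653 -0.08265574  0.18149333]
[268, 139, 18, 94, 1497] [276.64195057 184.96259185] [ 0.42177108 -0.08445717  0.05      ]
```

View pics/c2.png

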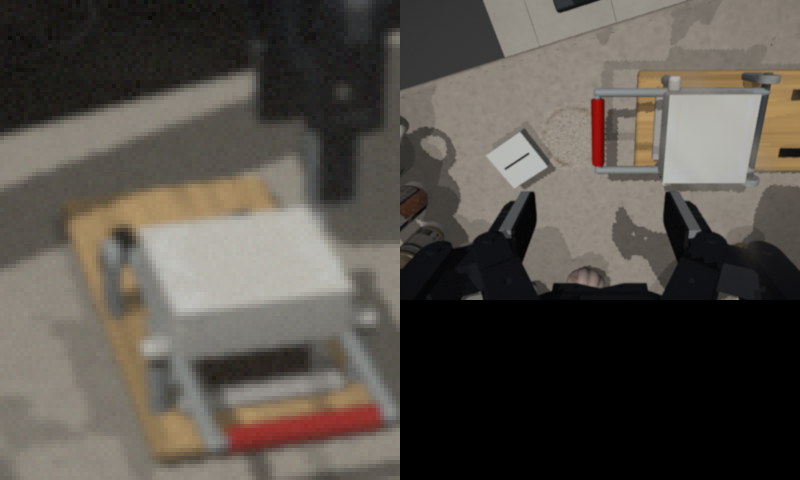

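The mould is lying over: the red handle is at (598,132) in the right half of the picture, and the white back faces up. I can't tell whether the chocolate has dropped, so I'll grip, lift part way and look.

Call:
{"api": "send_rows", "payload": {
  "increments": [
    {"gripper": -0.6, "linear": [-0.002, -0.001, -0.045], "delta_rot": [0, 0, 0]},
    {"gripper": -0.6, "linear": [-0.002, -0.001, -0.09], "delta_rot": [0, 0, 0]},
    {"gripper": -0.6, "linear": [-0.002, -0.001, -0.13], "delta_rot": [0, 0, 0]},
    {"gripper": -0.6, "linear": [-0.002, -0.001, -0.15], "delta_rot": [0, 0, 0]},
    {"gripper": 1, "linear": [-0.002, -0.001, -0.15], "delta_rot": [0, 0, 0]},
    {"gripper": 1, "linear": [-0.002, -0.001, -0.15], "delta_rot": [0, 0, 0]},
    {"gripper": 1, "linear": [-0.002, -0.001, -0.15], "delta_rot": [0, 0, 0]},
    {"gripper": 1, "linear": [-0.002, -0.001, -0.15], "delta_rot": [0, 0, 0]}
  ]
}}

```text
clock: 5.95
position: [0.4207, -0.084, 0.0298]
ee_rot: [0.001, 0.138, 0.99, -0.002]
contact_force: [-0.3, -3.1, 0.6]
width: 0.0129
gripper_force: 29.4
```

```bash
python3 arc.py 3.14 3.04 2.94 2.84 2.74 2.65 2.6; python3 arc.py 2.6 2.5 2.4 2.28 2.16 2.03 1.9 1.77 1.64 1.51 1.38 1.25 1.12 .99 .86 .73 .6 .48 .36 .26 .18 .11 .06 .02 0
```

```text
3.04 [0.0, 0.001, 0.017]
2.94 [0.001, 0.003, 0.034]
2.84 [0.002, 0.007, 0.05]
2.74 [0.004, 0.013, 0.066]
2.65 [0.006, 0.019, 0.08]
2.6 [0.007, 0.023, 0.087]

2.5 [0.003, 0.009, 0.014]
2.4 [0.006, 0.02, 0.027]
2.28 [0.01, 0.034, 0.041]
2.16 [0.014, 0.049, 0.054]
2.03 [0.019, 0.068, 0.065]
1.9 [0.025, 0.087, 0.073]
1.77 [0.031, 0.108, 0.079]
1.64 [0.037, 0.129, 0.082]

1.51 [0.006, 0.021, 0.0]
1.38 [0.012, 0.042, -0.003]
1.25 [0.018, 0.063, -0.008]
1.12 [0.024, 0.082, -0.017]
0.99 [0.029, 0.101, -0.027]
0.86 [0.034, 0.118, -0.041]
0.73 [0.038, 0.133, -0.056]
0.6 [0.042, 0.146, -0.074]

0.48 [0.003, 0.01, -0.017]
0.36 [0.005, 0.018, -0.036]
0.26 [0.007, 0.023, -0.052]
0.18 [0.007, 0.026, -0.066]
0.11 [0.008, 0.028, -0.077]
0.06 [0.008, 0.028, -0.086]
0.02 [0.008, 0.029, -0.093]
0.0 [0.008, 0.029, -0.096]
```

Call:
{"api": "send_rows", "payload": {
  "increments": [
    {"gripper": 1, "linear": [0, 0.001, 0.017], "delta_rot": [0, 0, 0]},
    {"gripper": 1, "linear": [0.001, 0.003, 0.034], "delta_rot": [0, 0, 0]},
    {"gripper": 1, "linear": [0.002, 0.007, 0.05], "delta_rot": [0, 0, 0]},
    {"gripper": 1, "linear": [0.004, 0.013, 0.066], "delta_rot": [0, 0, 0]},
    {"gripper": 1, "linear": [0.006, 0.019, 0.08], "delta_rot": [0, 0, 0]},
    {"gripper": 1, "linear": [0.007, 0.023, 0.087], "delta_rot": [0, 0, 0]},
    {"gripper": 1, "linear": [0.007, 0.023, 0.087], "delta_rot": [0, 0, 0]}
  ]
}}

```text
clock: 6.65
position: [0.4274, -0.0603, 0.1178]
ee_rot: [0.002, 0.138, 0.99, -0.002]
contact_force: [-2.4, -6.2, 3.8]
width: 0.0132
gripper_force: 29.9
```

Run:
```python
from rig import optics
import cv2
cv2.imwrite("pics/s3.png",cv2.resize(optics.get_image("scene")["pixels"][140:260,190:330],(700,600),interpolation=3))
```

```text
(no output)
```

View pics/s3.png

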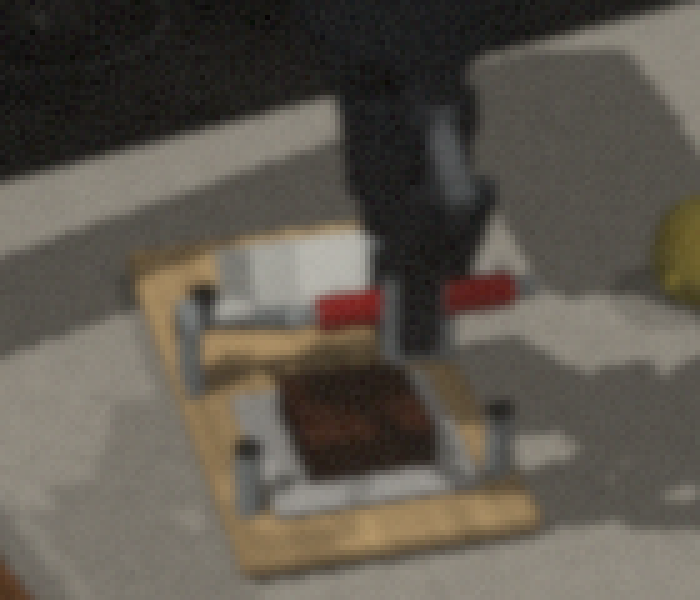

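The chocolate lies flat on the plate at about (360,420), and the mould is lifted clear and empty. I'll swing it back.

Call:
{"api": "send_rows", "payload": {
  "increments": [
    {"gripper": 1, "linear": [0.003, 0.009, 0.014], "delta_rot": [0, 0, 0]},
    {"gripper": 1, "linear": [0.006, 0.02, 0.027], "delta_rot": [0, 0, 0]},
    {"gripper": 1, "linear": [0.01, 0.034, 0.041], "delta_rot": [0, 0, 0]},
    {"gripper": 1, "linear": [0.014, 0.049, 0.054], "delta_rot": [0, 0, 0]},
    {"gripper": 1, "linear": [0.019, 0.068, 0.065], "delta_rot": [0, 0, 0]},
    {"gripper": 1, "linear": [0.025, 0.087, 0.073], "delta_rot": [0, 0, 0]},
    {"gripper": 1, "linear": [0.031, 0.108, 0.079], "delta_rot": [0, 0, 0]},
    {"gripper": 1, "linear": [0.037, 0.129, 0.082], "delta_rot": [0, 0, 0]}
  ]
}}

```text
clock: 7.5
position: [0.4645, 0.0712, 0.1997]
ee_rot: [0.002, 0.14, 0.99, 0.001]
contact_force: [0.9, 0.2, -4.1]
width: 0.0131
gripper_force: 29.3
```

Call:
{"api": "send_rows", "payload": {
  "increments": [
    {"gripper": 1, "linear": [0.006, 0.021, 0], "delta_rot": [0, 0, 0]},
    {"gripper": 1, "linear": [0.012, 0.042, -0.003], "delta_rot": [0, 0, 0]},
    {"gripper": 1, "linear": [0.018, 0.063, -0.008], "delta_rot": [0, 0, 0]},
    {"gripper": 1, "linear": [0.024, 0.082, -0.017], "delta_rot": [0, 0, 0]},
    {"gripper": 1, "linear": [0.029, 0.101, -0.027], "delta_rot": [0, 0, 0]},
    {"gripper": 1, "linear": [0.034, 0.118, -0.041], "delta_rot": [0, 0, 0]},
    {"gripper": 1, "linear": [0.038, 0.133, -0.056], "delta_rot": [0, 0, 0]},
    {"gripper": 1, "linear": [0.042, 0.146, -0.074], "delta_rot": [0, 0, 0]}
  ]
}}

```text
clock: 8.3
position: [0.5057, 0.2168, 0.1225]
ee_rot: [-0.0, 0.139, 0.99, -0.0]
contact_force: [-0.6, -3.3, -4.4]
width: 0.0129
gripper_force: 29.8
```

Call:
{"api": "send_rows", "payload": {
  "increments": [
    {"gripper": 1, "linear": [0.003, 0.01, -0.017], "delta_rot": [0, 0, 0]},
    {"gripper": 1, "linear": [0.005, 0.018, -0.036], "delta_rot": [0, 0, 0]},
    {"gripper": 1, "linear": [0.007, 0.023, -0.052], "delta_rot": [0, 0, 0]},
    {"gripper": 1, "linear": [0.007, 0.026, -0.066], "delta_rot": [0, 0, 0]},
    {"gripper": 1, "linear": [0.008, 0.028, -0.077], "delta_rot": [0, 0, 0]},
    {"gripper": 1, "linear": [0.008, 0.028, -0.086], "delta_rot": [0, 0, 0]},
    {"gripper": 1, "linear": [0.008, 0.029, -0.093], "delta_rot": [0, 0, 0]},
    {"gripper": 1, "linear": [0.008, 0.029, -0.095], "delta_rot": [0, 0, 0]}
  ]
}}

```text
clock: 9.1
position: [0.5133, 0.2433, 0.0294]
ee_rot: [-0.001, 0.139, 0.99, -0.002]
contact_force: [-6.3, -8.5, 20.4]
width: 0.013
gripper_force: 32.2
```

Call:
{"api": "send_rows", "payload": {
  "increments": [
    {"gripper": -0.5, "linear": [0, 0, 0.002], "delta_rot": [0, 0, 0]},
    {"gripper": -0.5, "linear": [0, 0, 0.002], "delta_rot": [0, 0, 0]},
    {"gripper": -0.5, "linear": [0, 0, 0.002], "delta_rot": [0, 0, 0]},
    {"gripper": -0.5, "linear": [0, 0, 0.002], "delta_rot": [0, 0, 0]},
    {"gripper": -0.5, "linear": [0, 0, 0.05], "delta_rot": [0, 0, 0]},
    {"gripper": -0.5, "linear": [0, 0, 0.1], "delta_rot": [0, 0, 0]},
    {"gripper": -0.5, "linear": [0, 0, 0.14], "delta_rot": [0, 0, 0]},
    {"gripper": -0.5, "linear": [0, 0, 0.14], "delta_rot": [0, 0, 0]}
  ]
}}

```text
clock: 9.9
position: [0.5182, 0.2468, 0.175]
ee_rot: [0.006, 0.139, 0.99, 0.003]
contact_force: [0.3, 0.4, -0.5]
width: 0.0643
gripper_force: 0.0
```

Run:
```python
from h import *
from rig import optics
s,d=wrist("w4"); print(s["position"],s["width"])
for b,c in blobs(red(d["pixels"]),60): print(b,c,onz(d,c,.05))
o=np.zeros((300,800,3),np.uint8); o[:,400:]=cv2.resize(d["pixels"],(400,300))
o[:,:400]=cv2.resize(optics.get_image("scene")["pixels"][150:255,190:330],(400,300),interpolation=3)
cv2.imwrite("pics/c4.png",o)
```

```text
[0.51822511 0.24679334 0.1750316 ] 0.06428406009644372
[263, 138, 18, 97, 1553] [271.43013522 185.06503542] [0.51381252 0.24286093 0.05      ]
```

View pics/c4.png

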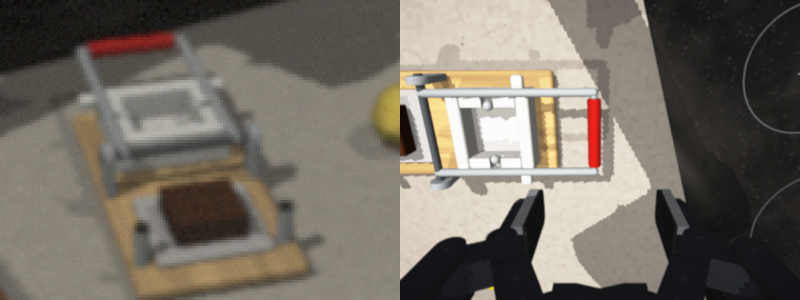

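The empty mould is back on its rests, with the handle at (594,132) in the picture and at the same world position as at the start. The chocolate lies flat on the plate at (205,212), and the gripper is clear.

```bash
python3 -c "from rig import sign_off; print(sign_off())"
```

```text
the job is handed in; nothing more can be done
None
```

The job is done and handed in at about 10 s of the 61 s: the chocolate lies flat on the stone plate, and the empty mould is back on its rests with the gripper clear.

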